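# Set the bench warmer to its third heat

### The arm

A 6-joint arm with a two-finger parallel gripper is mounted at the origin on the work surface. World frame = base frame: x ahead of the robot, y to its left, z up, the work surface at z = 0. Lengths are in m, angles in rad, forces in N, time in s.
With the tool pointing down it reaches from about 0.35 to 0.8 m from the base axis. Payload 7.3 kg.
Tool frame: the origin (TCP) lies at the very end of the fingers, on their centre line; the grasp point (between the pads) lies 19 mm behind it; z points along the fingers, y is the line along which they close (so a half turn about z gives the same grasp; the last joint's range is limited). The gripper opens to 85 mm and grips with 20 to 120 N. Pads are 22 mm wide; open, the fingers measure 114 mm over their backs; the gripper's body (76 mm by 85 mm) begins 54 mm behind the grasp point. The pads swing forward as they close: fully open they stand 13 mm farther back than shut.
Start: joints at [-1.275, 0.342, 1.524, -0, 1.275, -0.146], TCP at [0.224, -0.475, 0.194] pointing down, gripper open.
Joint ranges: [-2.53, 2.53], [-0.77, 2.02], [0.04, 2.7], [-1, 4.14], [0.28, 2.66], [-3.11, 3.11]. Speed limits (rad/s): [2.57, 2.57, 3.14, 3.14, 3.14, 3.14].

### API

Orientations are given as a rotation vector (axis times angle).
In Python, from station import * gives the robot as it stands. The module is installed in compiled form; this text tells all that it offers.
- The arm moves only by the shell command python3 -m creep 'ROWS' [FORCE]. ROWS is JSON, a list of rows, each a list of 5 numbers: the closure, from -1 (fully open) to 1 (shut), then the shift along the world's x, y, z normalised to -1 to 1, where 1 is 0.08 m, then the turn about the world's z normalised to -1 to 1, where 1 is 60 degrees. A call has 1 to 5 rows; each row is the pose to reach, as a shift and turn from the pose commanded when the call began; what a row does not reach only later rows make up. A row lasts 1/8 s, in which the tool goes at most 62.5 mm and 10.7 degrees, less where a joint would pass 70% of its speed; a pose out of reach is approached as far as the arm can. A call with a number of a shift or a turn outside -1 to 1 is refused whole. A call with a gripper value outside its range is refused whole. The fingers move at their own pace and stop on an object; FORCE is the grip in N (left out, the last holds). Time passes only in rows, so rows that repeat a pose let the fingers close. It gives the time, the measured TCP pose, the force, the opening and the grip force at its end, in the units of the state.
- read_state(): the state, without advancing time (a new reading comes with each control period).
- snapshot(name): name is "scene" or "top"; returns a dict with "img" (480x640x3 uint8, red, green, blue), "fx", "fy", "cx", "cy" (pixels), "dist" ([k1, k2, p1, p2, k3] as OpenCV has them; the pictures are not rectified), "xyz" and "orientation" of the camera in the world. Camera axes: x right, y down, z forward; pixel columns grow to the right and rows downward; lengths in m; the calibration is good to about 2 mm. A picture is of the moment at which its call begins. There is no depth.
- finish_job(): hands the job in; it is judged then, once.
Trained networks look in a picture, given as the dict that the camera call returned (one of the last four; its "shot" number tells which), for a name from the list of things; names that differ only in an ending like _2 or _b are one class to them, and where a whole thing is asked for, a point or a joint stands for the part that bears it (a point fixed in the world has none). Each returns a list of dicts, best first, with "conf" (0 to 1); they miss things now and then, are a little off and sometimes report something else, mostly with a low value. They report only what shows in the picture. A call takes as long as a camera call.
- search_frame(picture, thing): "rect" ([left, top, right, bottom] as shares, 0 to 1, of the picture: columns of its width, rows of its height, round what is visible of it).
- trace(picture, thing): "region" (480x640 bool, what is visible of it) and "rect" ([left, top, right, bottom] as shares, 0 to 1, of the picture: columns of its width, rows of its height, round what is visible of it).
The state is a dict: "time": time; "joints": joint angles; "qvel": joint speeds; "joint_torque": joint torques, N m; "ee_pos": TCP position; "eef_rot": TCP orientation; "wrist_force": force on the tool from outside, world axes, zero at the start; "wrist_torque": the same for the moment, N m; "width": finger opening in m; "grasp_force": force on a finger pad.
Only numpy, scipy, OpenCV 4.12 (cv2) and the standard library are available. Lean on these libraries where they do the work, as an engineer would, in place of code of your own. Each camera call takes 0.05 s, during which the arm holds its last target. There are 200 camera calls.

### The job

The mended bowl needs the third heat of the bench warmer, but a roll of masking tape lying on the warmer blocks the selector. First lay the tape roll flat on the cutting mat and let go of it, then turn the selector's pointer clockwise until it clicks into the position marked with three dots, without ever going on to the four-dot position, which would spoil the mend. Leave the bowl undisturbed on its warming plate.

Things in the scene. Friction and masses are not known exactly. Their poses are not given: they have to be found in the camera images.
- warmer: bench warmer, a fixed flat grey box 260 (x) x 400 (y) mm, its level top 70 mm above the table; origin at the centre of its underside, z up, x away from the front, y to its left. A round steel warming plate (radius 72, 8 mm high) carrying the bowl is centred on its top at x 0, y +112 mm; the selector is centred at x -40, y -80 mm
- dial_axis (a point): point on the selector's upright turning axis, at the height of the warmer's top; its axes are those of warmer
- dial (a joint): black selector's angle, rad, growing clockwise from above. Detents: 0 = one dot, 0.8 = two, 1.6 = three, 2.4 = four (white dots on the warmer's top, 84 mm from the axis); stops at -0.08 and 2.48; left between two it springs to the nearer. Pointer direction, anticlockwise from the warmer's x axis: 1.2 - joint. Starts at one or two dots. About 0.2 N m turns it over a detent
- pointer_tip (a point): middle of the top edge of the pointer's outer end. The selector is a round hub (radius 22 mm, its top 37 mm above the warmer's top) with one pointer bar that reaches 70 mm from the axis, 16 mm wide (10 mm at the outermost 6 mm), from 6 to 32 mm above the warmer's top, a white line along its top
- tape: roll of cream masking tape, a loose ring lying flat on the warmer's top beside the pointer, over the three-dot mark: outer radius 50, hole radius 38 (wall 12 mm), 48 mm high, about 0.15 kg; origin at the centre of its underside, z up along its axis
- mat: green cutting mat, fixed flat on the table: 220 (x) x 300 (y) mm, 3 mm thick; origin at the centre of its underside, z up. A scraper lies on it along x, centred at y -115 mm and under 70 mm wide; the rest is free
- bowl: mended ceramic bowl, loose on the warming plate: rim radius 62, foot radius 28, height 60 mm; origin at the centre of its underside, z up

How it is judged:
On the way, in this order (a step that is already met when the one before it is completed fails the run):
1. the tape roll lies flat on the cutting mat, let go, while the selector has not yet been turned past the two-dot position (x of tape in the frame of mat between -0.1 and 0.1 m and y of tape in the frame of mat between -0.14 and 0.14 m and z of tape in the frame of mat below 0.008 m and angle between tape's own z axis and vertical below 0.08 rad and contact force between the fingers and tape below 0.1 N and value of joint dial below 1.15 rad), for 0.2 s.
2. the selector sits in the three-dot position (value of joint dial between 1.46 and 1.74 rad), for 0.2 s.
At the end, for the whole second after the job is handed in: Selector at three dots (joint within 0.14 of 1.6); tape roll still and flat (tilt under 0.08 rad, underside under 8 mm above the mat's) with its centre over the mat (within 100 mm of its centre in x, 140 mm in y); bowl within 20 mm of where it began (all of step 2 and x of tape in the frame of mat between -0.1 and 0.1 m and y of tape in the frame of mat between -0.14 and 0.14 m and z of tape in the frame of mat below 0.008 m and angle between tape's own z axis and vertical below 0.08 rad and linear speed of tape below 0.02 m/s and distance of bowl from where it was at the start of the episode below 0.02 m); the robot touches nothing.
It fails at once if the selector goes on towards the four-dot position (joint over 2.05) (value of joint dial above 2.05 rad).
It fails at once if the bowl is shifted by over 20 mm or tipped (distance of bowl from where it was at the start of the episode above 0.02 m or angle between bowl's own z axis and vertical above 0.3 rad).
It also fails if it takes over 61 s, if anything falls off the work surface, if the arm or the gripper's body presses on something with over 40 N, if the wrist force passes 120 N, or if a joint passes its speed limit or range.

## Working session

There is one attempt and no reset: what is moved stays moved. The work goes in short steps, Python scripts to look and compute and a shell command to move; the robot and the scene stay as the last step left them, time stands still between calls to the robot, and variables do not carry over. Pictures are saved under pics/ and viewed, at most 10 in all, crops included, and the job is handed in when it is done.

```bash
mkdir -p pics
cat > h.py <<'E'
from station import *
import numpy as np, cv2
from scipy.spatial.transform import Rotation as R
def rot(p): 
    o=np.array(p["orientation"],float); return R.from_rotvec(o).as_matrix() if o.size==3 else o.reshape(3,3)
def K(p): return np.array([[p["fx"],0,p["cx"]],[0,p["fy"],p["cy"]],[0,0,1.]])
def ray(p,uv,z):
    n=cv2.undistortPoints(np.array(uv,float).reshape(-1,1,2),K(p),np.array(p["dist"],float)).reshape(-1,2)
    d=np.c_[n,np.ones(len(n))]@rot(p).T; c=np.array(p["xyz"]); return c+d*((z-c[2])/d[:,2])[:,None]
def proj(p,X):
    M=rot(p).T; return cv2.projectPoints(np.array(X,float).reshape(-1,1,3),cv2.Rodrigues(M)[0],-M@np.array(p["xyz"]),K(p),np.array(p["dist"],float))[0].reshape(-1,2)
def save(p,n): cv2.imwrite("pics/"+n,p["img"][:,:,::-1])
E
python3 - <<'E'
from h import *
np.set_printoptions(precision=4,suppress=True)
for n in ["top","scene"]:
    p=snapshot(n); save(p,n+"0.png"); print(n,p["xyz"],p["orientation"],p["fx"])
    for t in ["warmer","dial","tape","mat","bowl"]:
        r=trace(p,t)
        for q in r[:2]:
            m=q["region"]; ys,xs=np.nonzero(m); print(t,q["conf"],(np.array(q["rect"])*[640,480,640,480]).round(1),xs.mean(),ys.mean(),m.sum(), cv2.minAreaRect(np.c_[xs,ys].astype(np.float32)))
        if r: np.save(f"pics/{n}_{t}.npy",r[0]["region"])
s=read_state(); print(s["ee_pos"],s["eef_rot"],s["width"])
E
```

```text
top [ 0.4914 -0.0074  1.0765] [-2.1586  2.1783 -0.0797] 539.0997734285294
warmer 0.61 [101.4 187.7 325.5 358.7] 221.78250550940837 271.965502627564 23596 ((212.5050048828125, 272.30828857421875), (138.10861206054688, 210.2939910888672), 80.7066879272461)
dial 0.79 [217.3 273.5 267.3 299.3] 247.21546961325967 284.4295580110497 724 ((242.5, 286.0), (24.0, 49.0), 90.0)
tape 0.65 [242.4 216.4 297.4 272.3] 270.7251414713015 244.15763945028294 1237 ((271.5, 244.5), (55.0, 55.0), 90.0)
tape 0.25 [218.8 274.4 265.6 298.5] 246.93685756240822 284.4522760646109 681 ((241.5, 285.5), (23.0, 49.0), 90.0)
mat 0.57 [380.5 238.  527.3 355.3] 444.600013939225 299.48222748815164 14348 ((452.9603576660156, 296.4273681640625), (111.29405975341797, 149.71218872070312), 87.87889862060547)
bowl 0.72 [103.6 250.2 175.4 315.3] 139.52637332604536 284.20415414047557 3659 ((139.4384765625, 284.1076965332031), (65.86244201660156, 68.71524047851562), 29.744882583618164)
scene [0.9292 0.374  0.86  ] [-1.0929 -2.6078  0.788 ] 499.29219374823424
warmer 0.7 [293.4 181.9 552.5 407.3] 419.9050038304907 295.80242732147894 24801 ((424.49420166015625, 286.52276611328125), (234.98312377929688, 146.18431091308594), 32.86317443847656)
dial 0.61 [386.3 218.7 426.9 264.5] 404.01927710843376 239.42289156626506 830 ((404.04620361328125, 243.4036865234375), (50.88990783691406, 25.89545249938965), 64.29004669189453)
tape 0.88 [330.9 216.1 387.2 275.7] 358.81701691440287 245.93593029215788 1951 ((359.0, 246.5), (59.0, 54.0), 90.0)
mat 0.71 [199.5  97.2 353.6 216.5] 281.84508740204944 157.31030741410487 8295 ((275.70733642578125, 151.8658447265625), (131.1859588623047, 88.86286926269531), 38.65980529785156)
bowl 0.78 [455.9 257.4 534.6 331.3] 493.51181886041303 292.62751928340384 4019 ((493.75006103515625, 292.7500305175781), (77.07463836669922, 65.05382537841797), 45.0)
[ 0.2245 -0.4746  0.1942] [ 3.0652  0.6884 -0.    ] 0.08532672370514484
```

View pics/top0.png

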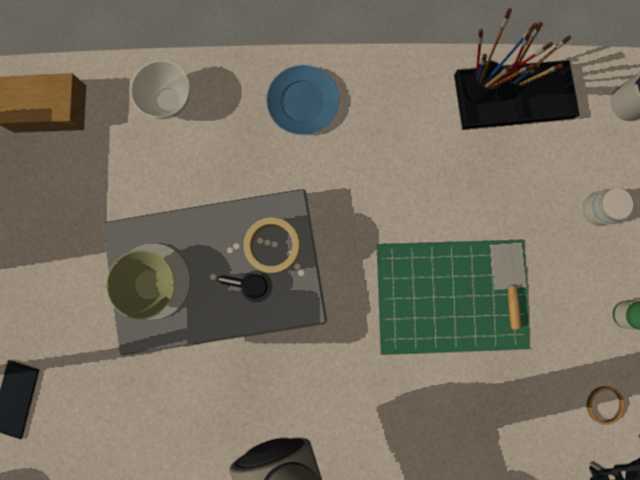

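View pics/scene0.png

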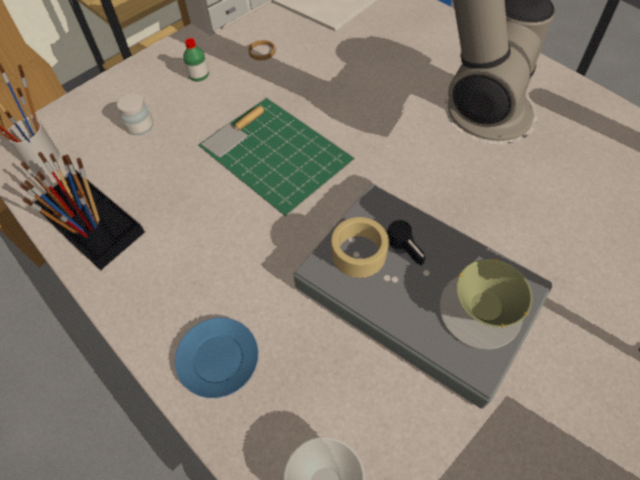

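The top view shows the pointer at the one-dot mark, near (213,277). The tape is at (271,244), the hub at (255,286), and the mat spans x 378–530. The scraper is on the mat's right side.

```bash
cat > m.py <<'E'
from h import *
from scipy.optimize import least_squares
np.set_printoptions(precision=4,suppress=True)
t=snapshot("top"); s=snapshot("scene")
def fit(cor,pts,z):
    f=lambda q: (proj(t,[[q[0]+np.cos(q[2])*a-np.sin(q[2])*b,q[1]+np.sin(q[2])*a+np.cos(q[2])*b,z] for a,b in cor])-pts).ravel()
    r=least_squares(f,[.45,0,0]); return r.x,r.fun
w,res=fit([(.13,.2),(.13,-.2),(-.13,-.2),(-.13,.2)],np.array([(105,221),(305,190),(326,322),(121,354)]),.07)
print("warmer",w,res)
m,res=fit([(.11,.15),(.11,-.15),(-.11,-.15),(-.11,.15)],np.array([(378,243),(525,240),(530,349),(381,354)]),.003)
print("mat",m,res)
c,sn=np.cos(w[2]),np.sin(w[2]); W=lambda a,b,z:[w[0]+c*a-sn*b,w[1]+sn*a+c*b,.07+z]
ax=np.array(W(-.04,-.08,0)); print("axis",ax)
print("proj hub",proj(t,[W(-.04,-.08,.037)]),proj(s,[W(-.04,-.08,.037)]))
print("hub by pix top",ray(t,[(256,286)],.107))
# tape: fit both views' silhouettes
th=np.linspace(0,2*np.pi,60)
def sil(p,x,y):
    P=np.r_[[[x+.05*np.cos(a),y+.05*np.sin(a),z] for z in(.07,.118) for a in th]]
    u=proj(p,P); return np.r_[u.min(0),u.max(0)]
obs=[]
for p in(t,s):
    r=trace(p,"tape")[0]; obs.append(np.array(r["rect"])*[640,480,640,480])
for k in([0],[1],[0,1]):
    r=least_squares(lambda q:np.concatenate([sil((t,s)[i],*q)-obs[i] for i in k]),[.5,.05]);print("tape",k,r.x,r.fun)
tp=r.x; d=tp-ax[:2]; print("tape rel axis in warmer",[c*d[0]+sn*d[1],-sn*d[0]+c*d[1]])
for name,p in(("t",t),("s",s)):
    im=p["img"].copy()
    P=[W(-.04+.07*np.cos(1.2),-.08+.07*np.sin(1.2),.032),W(-.04,-.08,.037)]+[[tp[0]+.05*np.cos(a),tp[1]+.05*np.sin(a),z] for z in(.07,.118) for a in th]
    P+=[W(a,b,0) for a in(-.13,.13) for b in(-.2,.2)]
    for u in proj(p,P): cv2.circle(im,tuple(int(v) for v in u.round()),1,(255,0,0),-1)
    q=proj(p,[ax])[0].astype(int); cr=im[q[1]-85:q[1]+85,q[0]-110:q[0]+110]
    cv2.imwrite(f"pics/ov_{name}.png",cv2.resize(cr,None,fx=3,fy=3)[:,:,::-1])
a,b=[cv2.imread(f"pics/ov_{n}.png") for n in"ts"]; cv2.imwrite("pics/ov.png",cv2.resize(np.vstack([a,b]),None,fx=.58,fy=.58))
E
python3 m.py
```

```text
warmer [0.5212 0.1883 0.1459] [-3.2881 -1.0037  2.4012 -2.9404  2.9502  2.0719 -2.3981  1.5759]
mat [ 0.4689 -0.28    0.012 ] [-0.4521 -0.1726  0.3152 -0.4395  0.4046  0.4964 -0.2352  0.0917]
axis [0.4932 0.1033 0.07  ]
proj hub [[255.5885 285.8939]] [[398.1316 227.2825]]
hub by pix top [[0.493  0.1026 0.107 ]]
tape [0] [0.57   0.0759] [-1.2604 -1.1359  1.3093  1.1593]
tape [1] [0.5599 0.0741] [ 0.2498 -0.928  -0.2501  0.8632]
tape [0, 1] [0.5653 0.0755] [-1.0333  1.4315  1.5499  3.6496 -1.3757  1.2534 -1.7069  3.2561]
tape rel axis in warmer [np.float64(0.0672488151066475), np.float64(-0.03805255260505405)]
```

View pics/ov.png

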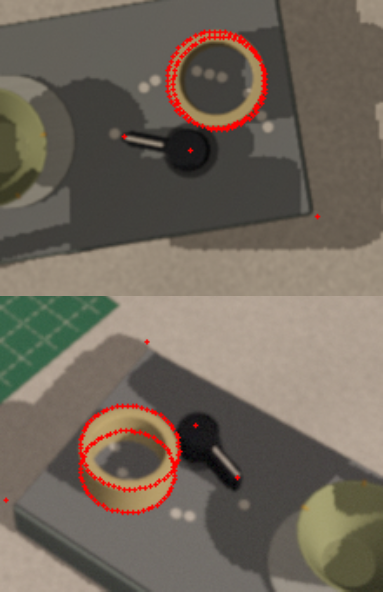

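The overlay matches the hub, pointer tip and tape outline to within a few mm. I'll pinch the tape wall on its -y side, away from the hub, keeping the current tool yaw (closing line u=(0.43,-0.90)). That puts the grasp TCP near (0.585, 0.036, 0.085).

```bash
python3 -m creep '[[-1,0.35,0.5,0,0],[-1,0.7,1,0,0],[-1,0.7,1,0,0]]' 60
python3 -m creep '[[-1,0.35,0.5,0,0],[-1,0.7,1,0,0],[-1,0.7,1,0,0]]'
python3 -m creep '[[-1,0.35,0.5,0,0],[-1,0.7,1,0,0],[-1,0.7,1,0,0]]'
python3 -m creep '[[-1,0.35,0.5,0,0],[-1,0.7,1,0,0],[-1,0.7,1,0,0]]'
python3 -m creep '[[-1,0.35,0.5,0,0],[-1,0.7,1,0,0],[-1,0.7,1,0,0]]'
python3 -m creep '[[-1,0.35,0.5,0,0],[-1,0.7,1,0,0],[-1,0.7,1,0,0],[-1,0.7,1,0,0]]'
```

```text
time: 1.18
ee_pos: [0.2818, -0.3924, 0.1945]
eef_rot: [-3.064, -0.694, -0.001]
wrist_force: [-0.1, -1.0, -0.2]
width: 0.0856
grasp_force: 0.0
time: 1.55
ee_pos: [0.3375, -0.3133, 0.1944]
eef_rot: [3.064, 0.694, 0.0]
wrist_force: [-0.2, -0.9, -0.2]
width: 0.0855
grasp_force: 0.0
time: 1.92
ee_pos: [0.3935, -0.234, 0.1943]
eef_rot: [3.064, 0.693, 0.0]
wrist_force: [-0.7, 0.0, 0.4]
width: 0.0858
grasp_force: 0.0
time: 2.3
ee_pos: [0.4495, -0.1545, 0.1941]
eef_rot: [3.064, 0.692, 0.0]
wrist_force: [0.5, -0.2, 0.5]
width: 0.0855
grasp_force: 0.0
time: 2.68
ee_pos: [0.5055, -0.0749, 0.1939]
eef_rot: [3.064, 0.691, 0.0]
wrist_force: [0.5, 0.8, -0.3]
width: 0.0854
grasp_force: 0.0
time: 3.18
ee_pos: [0.56, 0.0031, 0.1939]
eef_rot: [3.065, 0.686, -0.002]
wrist_force: [-1.3, -0.9, -0.4]
width: 0.086
grasp_force: 0.0
```

```bash
python3 -m creep '[[-1,0.31,0.41,0,0],[-1,0.31,0.41,-0.4,0],[-1,0.31,0.41,-0.4,0],[-1,0.31,0.41,-0.4,0]]'
python3 - <<'E'
from h import *
for n in("top","scene"):
    p=snapshot(n); e=read_state()["ee_pos"]; q=proj(p,[[e[0],e[1],.118]])[0]; print(n,q)
    c=q.astype(int); cr=p["img"][max(c[1]-75,0):c[1]+75,c[0]-100:c[0]+100].copy(); cv2.imwrite(f"pics/{n}1.png",cv2.resize(cr,(400,300))[:,:,::-1])
cv2.imwrite("pics/g1.png",np.hstack([cv2.imread("pics/top1.png"),cv2.imread("pics/scene1.png")]))
E
```

```text
time: 3.68
ee_pos: [0.5854, 0.0366, 0.1633]
eef_rot: [3.065, 0.685, 0.001]
wrist_force: [0.6, 0.5, 0.4]
width: 0.0856
grasp_force: 0.0
top [291.94708925 233.73254169]
scene [336.27035287 233.33863558]
```

View pics/g1.png

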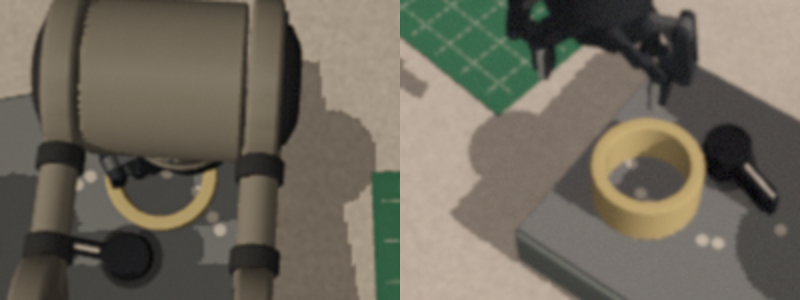

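The scene crop shows the fingers on either side of the tape's left wall. The inner finger at (655,85) will drop into the hole centred near (648,165). I'll descend and grip.

```bash
python3 -m creep '[[-1,0,0,-0.33,0],[-1,0,0,-0.66,0],[-1,0,0,-0.97,0],[-1,0,0,-0.97,0]]'
python3 -m creep '[[1,0,0,0,0],[1,0,0,0,0],[1,0,0,0,0],[1,0,0,0,0],[1,0,0,0,0]]' 60
python3 -m creep '[[1,0,0,0,0],[1,0,0,0,0],[1,0,0,0,0],[1,0,0,0,0]]'
```

```text
time: 4.28
ee_pos: [0.5844, 0.0379, 0.0839]
eef_rot: [-3.065, -0.688, 0.004]
wrist_force: [0.5, 0.2, -0.8]
width: 0.0851
grasp_force: 0.0
time: 4.9
ee_pos: [0.5854, 0.0382, 0.0848]
eef_rot: [3.065, 0.688, 0.0]
wrist_force: [0.1, 1.0, 0.4]
width: 0.0002
grasp_force: 0.0
time: 5.4
ee_pos: [0.5853, 0.0382, 0.0846]
eef_rot: [3.065, 0.688, -0.0]
wrist_force: [0.8, -0.9, 0.2]
width: 0.0003
grasp_force: 0.0
```

The fingers shut on nothing, so I'll look.

```bash
cat > v.py <<'E'
from h import *
import sys
o=[]
for n in("top","scene"):
    p=snapshot(n); e=read_state()["ee_pos"]; q=proj(p,[[e[0],e[1],e[2]]])[0]; print(n,q)
    c=q.astype(int); cr=p["img"].copy(); cv2.circle(cr,tuple(c),1,(255,0,0),-1); y=max(c[1]-75,0); x=max(c[0]-100,0); cr=cr[y:y+150,x:x+200]; print("crop origin",x,y); o.append(cv2.resize(cr,(400,300))[:,:,::-1])
cv2.imwrite(f"pics/{sys.argv[1]}.png",np.hstack(o))
E
python3 v.py g2
```

```text
top [292.07034373 235.72182715]
crop origin 192 160
scene [336.9229179  243.45530182]
crop origin 236 168
```

View pics/g2.png

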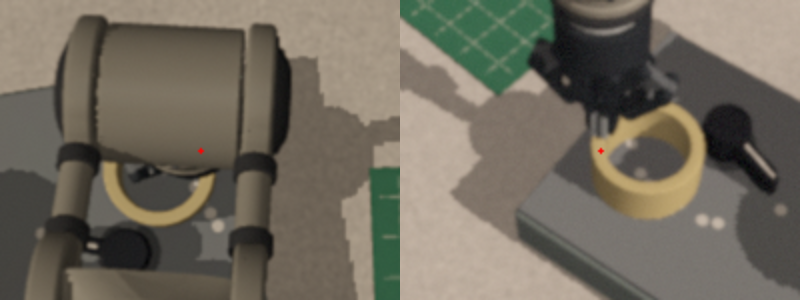

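The tape hasn't moved, and in the scene crop the closed fingers vanish behind the rim at (600,130). I'll lift with the fingers closed and check the real fingertip against the reported TCP.

```bash
python3 -m creep '[[1,0,0,0.5,0],[1,0,0,1,0],[1,0,0,1,0],[1,0,0,1,0]]'
cat > v2.py <<'E'
from h import *
import sys
p=snapshot("scene"); e=np.array(read_state()["ee_pos"]); q=proj(p,[e])[0]; print(e,q)
x,y=int(q[0])-70,int(q[1])-60; im=cv2.resize(p["img"][y:y+140,x:x+170],None,fx=4.5,fy=4.2,interpolation=cv2.INTER_CUBIC)
cv2.circle(im,(int((q[0]-x+.5)*4.5),int((q[1]-y+.5)*4.2)),3,(255,0,0),-1); cv2.imwrite(f"pics/{sys.argv[1]}.png",im[:,:,::-1]); print(x,y)
r=trace(p,"tape")
for k in r[:2]: print(k["conf"],np.array(k["rect"])*[640,480,640,480])
E
python3 v2.py g3
```

```text
time: 6.0
ee_pos: [0.5849, 0.0382, 0.1641]
eef_rot: [-3.065, -0.688, 0.001]
wrist_force: [-0.1, -0.0, -0.6]
width: 0.0004
grasp_force: 0.0
[0.58455108 0.03823879 0.1635059 ] [337.20503551 218.66897921]
267 158
0.65 [331.776 215.712 390.08  275.52 ]
```

View pics/g3.png

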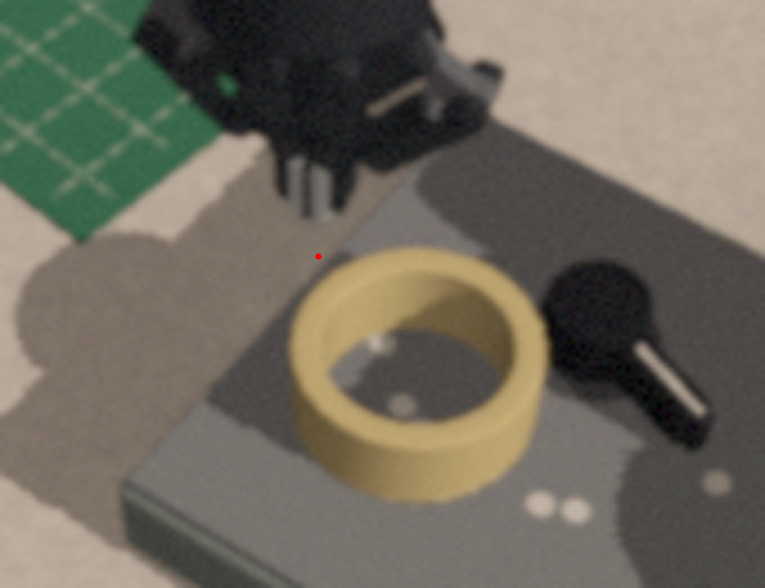

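The real fingertip shows at (315,215) in the crop, about 10 px above the reported TCP mark at (318,256). That is roughly 30 mm too high, so the fingers closed right above the rim. I'll open, go lower in a step that is safe either way, and grip.

```bash
python3 -m creep '[[-1,0,0,0,0],[-1,0,0,0,0],[-1,0,0,0,0],[-1,0,0,0,0],[-1,0,0,0,0]]'
python3 -m creep '[[-1,0,0,-0.33,0],[-1,0,0,-0.66,0],[-1,0,0,-1,0],[-1,0,0,-1,0]]'
python3 -m creep '[[-1,0,0,-0.12,0],[-1,0,0,-0.12,0],[1,0,0,-0.12,0],[1,0,0,-0.12,0],[1,0,0,-0.12,0]]' 30
python3 -m creep '[[1,0,0,0,0],[1,0,0,0,0],[1,0,0,0,0]]'
```

```text
time: 6.72
ee_pos: [0.5853, 0.0382, 0.1647]
eef_rot: [3.065, 0.688, 0.0]
wrist_force: [-0.4, -0.8, 0.0]
width: 0.0853
grasp_force: 0.0
time: 7.22
ee_pos: [0.5838, 0.0383, 0.0828]
eef_rot: [-3.064, -0.688, 0.007]
wrist_force: [-0.0, -0.4, 1.1]
width: 0.0852
grasp_force: 0.0
time: 7.85
ee_pos: [0.5855, 0.0382, 0.0754]
eef_rot: [3.065, 0.688, 0.001]
wrist_force: [-0.6, 0.1, -0.7]
width: 0.0323
grasp_force: 0.0
time: 8.22
ee_pos: [0.5855, 0.0381, 0.0753]
eef_rot: [3.065, 0.688, 0.001]
wrist_force: [-1.2, 0.3, 2.8]
width: 0.0114
grasp_force: 28.3
```

It gripped at 11.4 mm, which confirms an offset of about 33 mm. I'll regrip 20 mm lower for a secure hold.

```bash
python3 -m creep '[[-1,0,0,0,0],[-1,0,0,0,0],[-1,0,0,0,0],[-1,0,0,0,0],[-1,0,0,-0.1,0]]'
python3 -m creep '[[-1,0,0,-0.1,0],[-1,0,0,-0.17,0],[-1,0,0,-0.17,0]]'
python3 -m creep '[[1,0,0,0,0],[1,0,0,0,0],[1,0,0,0,0],[1,0,0,0,0],[1,0,0,0,0]]' 60
python3 -m creep '[[1,0,0,0,0],[1,0,0,0,0],[1,0,0,0,0]]'
python3 -m creep '[[1,0,0,0.3,0],[1,0,0,0.6,0],[1,0,0,1,0],[1,0,0,1,0]]'
python3 v2.py g4
```

```text
time: 8.85
ee_pos: [0.5858, 0.0382, 0.0673]
eef_rot: [3.065, 0.688, 0.002]
wrist_force: [0.1, -0.4, -0.5]
width: 0.0852
grasp_force: 0.0
time: 9.22
ee_pos: [0.5848, 0.0382, 0.0526]
eef_rot: [-3.065, -0.688, 0.002]
wrist_force: [-0.0, 0.5, -0.1]
width: 0.085
grasp_force: 0.0
time: 9.85
ee_pos: [0.5855, 0.0382, 0.0537]
eef_rot: [3.065, 0.688, 0.001]
wrist_force: [-0.6, -0.9, 2.4]
width: 0.0121
grasp_force: 56.8
time: 10.22
ee_pos: [0.5855, 0.0381, 0.0537]
eef_rot: [3.065, 0.688, 0.001]
wrist_force: [-1.2, -0.4, 4.9]
width: 0.0122
grasp_force: 57.0
time: 10.72
ee_pos: [0.5866, 0.0382, 0.1352]
eef_rot: [3.064, 0.688, 0.006]
wrist_force: [0.4, -0.4, -1.2]
width: 0.0122
grasp_force: 56.8
[0.58540325 0.0382541  0.13337409] [336.87789839 228.78140215]
266 168
0.68 [329.792 189.888 394.304 254.88 ]
0.33 [293.376 186.288 552.    409.296]
```

View pics/g4.png

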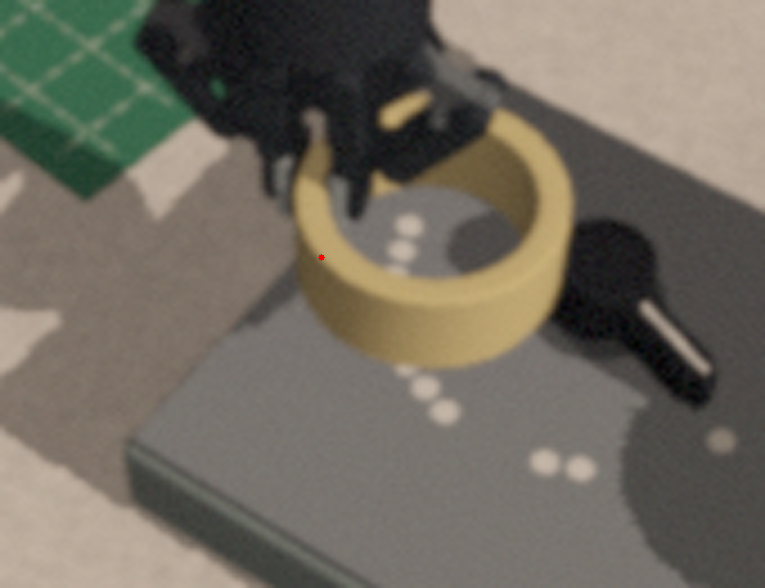

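The tape is held level and lifted clear, with the dots visible beneath it. I'll carry it to the mat with the tape centre at about (0.469, -0.22).

```bash
python3 -m creep '[[1,-0.15,-0.46,0,0],[1,-0.3,-0.93,0,0],[1,-0.3,-0.93,0,0]]'
python3 -m creep '[[1,-0.15,-0.46,0,0],[1,-0.3,-0.93,0,0],[1,-0.3,-0.93,0,0]]'
python3 -m creep '[[1,-0.15,-0.46,0,0],[1,-0.3,-0.93,0,0],[1,-0.3,-0.93,0,0]]'
python3 -m creep '[[1,-0.15,-0.46,0,0],[1,-0.3,-0.93,0,0],[1,-0.3,-0.93,0,0],[1,-0.3,-0.93,0,0]]'
python3 -m creep '[[1,0,0,-0.4,0],[1,0,0,-0.8,0],[1,0,0,-1,0],[1,0,0,-1,0]]'
python3 - <<'E'
from h import *
t=snapshot("top"); s=snapshot("scene")
for p in (t,s):
    for k in trace(p,"tape")[:1]:
        r=np.array(k["rect"])*[640,480,640,480]; print(k["conf"],r, ray(p,[((r[0]+r[2])/2,(r[1]+r[3])/2)],.09))
print(read_state()["ee_pos"])
E
```

```text
time: 11.2
ee_pos: [0.5597, -0.0381, 0.1315]
eef_rot: [-3.065, -0.683, 0.006]
wrist_force: [0.4, 0.6, -0.7]
width: 0.0124
grasp_force: 56.9
time: 11.58
ee_pos: [0.5363, -0.1118, 0.1321]
eef_rot: [-3.065, -0.684, 0.003]
wrist_force: [0.3, -0.3, -1.1]
width: 0.0122
grasp_force: 57.0
time: 11.95
ee_pos: [0.5129, -0.1857, 0.1325]
eef_rot: [-3.065, -0.685, 0.002]
wrist_force: [-0.3, 1.0, -0.3]
width: 0.0122
grasp_force: 57.0
time: 12.45
ee_pos: [0.4897, -0.2577, 0.1329]
eef_rot: [-3.064, -0.689, 0.0]
wrist_force: [0.0, 0.5, -1.5]
width: 0.0122
grasp_force: 57.1
time: 12.95
ee_pos: [0.4892, -0.2581, 0.0526]
eef_rot: [-3.063, -0.69, 0.002]
wrist_force: [-0.3, 0.3, -0.5]
width: 0.0122
grasp_force: 57.1
0.71 [265.472 109.488 310.976 160.416] [[ 0.46560256 -0.22259604  0.09      ]]
[ 0.49017309 -0.25977934  0.05469967]
```

```bash
python3 -m creep '[[1,0,0,-0.3,0],[1,0,0,-0.6,0],[1,0,0,-0.75,0],[1,0,0,-0.75,0]]'
python3 -m creep '[[1,0,0,-0.06,0],[1,0,0,-0.06,0],[1,0,0,-0.06,0]]'
```

```text
time: 13.65
ee_pos: [0.4892, -0.2594, -0.0066]
eef_rot: [-3.065, -0.688, 0.001]
wrist_force: [-0.4, 0.3, -1.0]
width: 0.0124
grasp_force: 57.1
time: 14.02
ee_pos: [0.4895, -0.2596, -0.0109]
eef_rot: [3.065, 0.688, 0.001]
wrist_force: [0.8, 0.4, -1.6]
width: 0.0119
grasp_force: 57.1
```

```bash
python3 -m creep '[[1,0,0,-0.03,0],[1,0,0,-0.03,0],[1,0,0,-0.03,0]]'
python3 -m creep '[[-1,0,0,0,0],[-1,0,0,0,0],[-1,0,0,0,0],[-1,0,0,0,0],[-1,0,0,0,0]]'
python3 -m creep '[[-1,0,0,0.3,0],[-1,0,0,0.6,0],[-1,0,0,1,0],[-1,0,0,1,0]]'
python3 -m creep '[[-1,0,0,0.5,0],[1,0,0,1,0],[1,0,0,1,0],[1,0,0,1,0],[1,0,0,1,0]]'
python3 - <<'E'
from h import *
p=snapshot("scene"); save(p,"s5.png")
k=trace(p,"tape")[0]; r=np.array(k["rect"])*[640,480,640,480]; print(k["conf"],r, ray(p,[((r[0]+r[2])/2,(r[1]+r[3])/2)],.027))
E
```

```text
time: 14.4
ee_pos: [0.4896, -0.2596, -0.0133]
eef_rot: [3.064, 0.688, 0.001]
wrist_force: [-1.7, 0.5, 4.2]
width: 0.0123
grasp_force: 57.6
time: 15.02
ee_pos: [0.4893, -0.2594, -0.0139]
eef_rot: [3.065, 0.688, -0.0]
wrist_force: [0.2, -0.4, -0.1]
width: 0.0855
grasp_force: 0.0
time: 15.52
ee_pos: [0.4907, -0.2604, 0.0686]
eef_rot: [3.061, 0.688, 0.005]
wrist_force: [-0.5, -0.2, -0.3]
width: 0.0857
grasp_force: 0.0
time: 16.15
ee_pos: [0.4885, -0.2589, 0.1446]
eef_rot: [-3.063, -0.688, 0.003]
wrist_force: [0.4, -0.0, 0.1]
width: 0.0123
grasp_force: 0.0
0.68 [266.304 134.304 315.392 180.192] [[ 0.4698586  -0.21685492  0.027     ]]
```

View pics/s5.png

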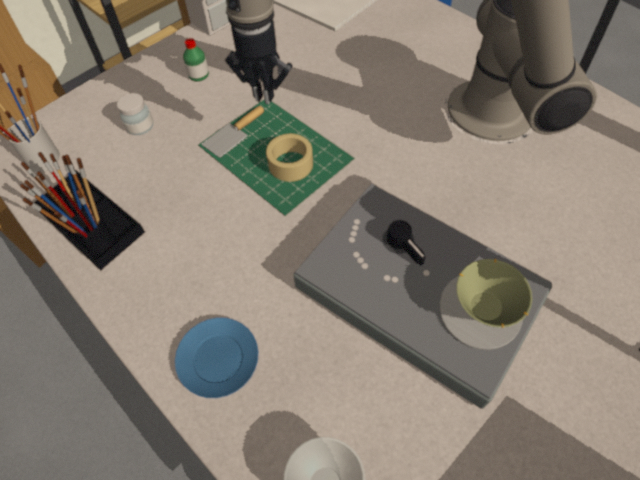

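The tape lies flat on the mat near (0.47,-0.217), the fingers are clear of it, and the dial is untouched. Next I'll refine the dial axis from the dots and hub, and check the fingertip against the TCP.

Run:
```python
from h import *
from scipy.optimize import least_squares
np.set_printoptions(precision=4,suppress=True)
t=snapshot("top"); s=snapshot("scene")
res={}
for n,p in(("t",t),("s",s)):
    P0=proj(p,[[.493,.103,.07]])[0].astype(int)
    g=p["img"].astype(int); mn=g.min(2); mx=g.max(2)
    bright=((mn>cv2.medianBlur(mn.astype(np.uint8),15).astype(int)+25)&(mx-mn<45)).astype(np.uint8)
    k,l,st,c=cv2.connectedComponentsWithStats(bright)
    o=[(c[i].round(1),st[i,4],ray(p,[c[i]],.07)[0][:2]) for i in range(1,k) if 5<st[i,4]<80 and np.linalg.norm(c[i]-P0)<75]
    for a in o: print(n,a[0],a[1],a[2],"r",np.linalg.norm(a[2]-[.493,.103]).round(4),"ang",np.arctan2(a[2][1]-.103,a[2][0]-.493).round(3))
    print("axis proj",proj(p,[[.493,.103,.107]]))
    d=trace(p,"dial"); print([(q["conf"],np.array(q["rect"])*[640,480,640,480]) for q in d[:1]])
print(ray(s,[(400,229)],.107))
e=read_state()["ee_pos"]; print("tcp",e,proj(s,[e,np.array(e)+[0,0,.033]]))
```

```text
t [259.6 240.4] 28 [0.5785 0.0999] r 0.0856 ang -0.036
t [267.  242.1] 25 [0.5752 0.0861] r 0.0839 ang -0.203
t [274.3 243.8] 27 [0.5718 0.0723] r 0.0846 ang -0.371
t [235.7 245.8] 27 [0.5687 0.145 ] r 0.0866 ang 0.507
t [229.4 249.8] 26 [0.5612 0.157 ] r 0.087 ang 0.67
t [289.1 253.1] 27 [0.554  0.0446] r 0.0845 ang -0.763
t [293.  259.7] 24 [0.5416 0.0374] r 0.0817 ang -0.933
t [296.9 266.2] 24 [0.5295 0.0302] r 0.0814 ang -1.106
t [232.1 271.9] 9 [0.5198 0.1517] r 0.0556 ang 1.068
t [300.7 272.7] 28 [0.5173 0.0232] r 0.0834 ang -1.275
t [212.5 276.2] 18 [0.5119 0.1887] r 0.0877 ang 1.354
t [229.8 280.8] 53 [0.503 0.156] r 0.054 ang 1.384
t [234.3 288.2] 28 [0.4892 0.1475] r 0.0446 ang 1.655
t [293.8 287.9] 13 [0.489  0.0361] r 0.067 ang -1.63
t [320.7 312.4] 37 [ 0.4433 -0.0134] r 0.1266 ang -1.974
axis proj [[255.7768 286.0282]]
[(0.98, array([217.024, 272.208, 266.688, 295.584]))]
s [371.5 217. ] 10 [0.4894 0.0378] r 0.0653 ang -1.625
s [356.5 221.2] 24 [0.5167 0.0237] r 0.0827 ang -1.28
s [355. 227.] 21 [0.5285 0.0308] r 0.0804 ang -1.114
s [353.  233.1] 20 [0.5412 0.0376] r 0.0812 ang -0.936
s [351.4 239. ] 25 [0.553  0.0445] r 0.0838 ang -0.773
s [414.8 247.4] 64 [0.4844 0.1414] r 0.0393 ang 1.791
s [355.8 254.1] 25 [0.5711 0.0727] r 0.0838 ang -0.37
s [360.  259.8] 23 [0.5746 0.0865] r 0.0833 ang -0.2
s [407.1 262.4] 7 [0.5189 0.1517] r 0.0551 ang 1.082
s [364.3 265.6] 25 [0.578  0.1003] r 0.0851 ang -0.032
s [425.9 272.4] 17 [0.5112 0.1892] r 0.0881 ang 1.362
s [386.6 277.6] 27 [0.5684 0.1453] r 0.0865 ang 0.511
s [394.6 279.1] 27 [0.5607 0.1575] r 0.0869 ang 0.678
axis proj [[398.0758 227.0937]]
[(0.98, array([387.904, 218.112, 425.28 , 266.304]))]
[[0.4937 0.1082 0.107 ]]
tcp [ 0.4892 -0.2593  0.1458] [[265.4664 112.8794]
 [263.5508 100.6945]]
```

Both cameras agree on the dots to under 1 mm: axis (0.4934, 0.1067), pointer at world angle 1.354 rad. The fingertip matches the reported TCP once I add 33 mm in z. I'll straddle the pointer at r = 50 mm with the closing line at -12.4°, which needs TCP (0.504, 0.1555) and a turn of +52.3°.

```bash
python3 -m creep '[[1,0.02,0.43,0,0.07],[-0.3,0.03,0.865,0,0.145],[-0.3,0.03,0.865,0,0.145]]'
python3 -m creep '[[-0.3,0.02,0.43,0,0.07],[-0.3,0.03,0.865,0,0.145],[-0.3,0.03,0.865,0,0.145]]'
python3 -m creep '[[-0.3,0.02,0.43,0,0.07],[-0.3,0.03,0.865,0,0.145],[-0.3,0.03,0.865,0,0.145]]'
python3 -m creep '[[-0.3,0.02,0.43,0,0.07],[-0.3,0.03,0.865,0,0.145],[-0.3,0.03,0.865,0,0.145]]'
python3 -m creep '[[-0.3,0.02,0.43,0,0.07],[-0.3,0.03,0.865,0,0.145],[-0.3,0.03,0.865,0,0.145]]'
python3 -m creep '[[-0.3,0.02,0.43,0,0.07],[-0.3,0.03,0.865,0,0.145],[-0.3,0.03,0.865,0,0.145],[-0.3,0.03,0.865,0,0.145]]'
python3 -c "
from h import *
s=read_state(); print(s['ee_pos'],R.from_rotvec(s['eef_rot']).as_matrix()[:,1],s['width'],s['joints'])"
```

```text
time: 16.82
ee_pos: [0.4916, -0.1883, 0.1463]
eef_rot: [-3.002, -0.923, 0.0]
wrist_force: [0.6, 0.2, 0.1]
width: 0.0355
grasp_force: 0.0
time: 17.2
ee_pos: [0.4942, -0.12, 0.1463]
eef_rot: [2.925, 1.147, 0.0]
wrist_force: [0.7, -0.6, 0.3]
width: 0.0559
grasp_force: 0.0
time: 17.58
ee_pos: [0.4968, -0.0514, 0.1463]
eef_rot: [2.83, 1.364, 0.0]
wrist_force: [-0.2, -0.3, -0.0]
width: 0.0556
grasp_force: 0.0
time: 17.95
ee_pos: [0.4994, 0.0174, 0.1462]
eef_rot: [2.718, 1.574, 0.0]
wrist_force: [0.1, -0.5, -0.7]
width: 0.0556
grasp_force: 0.0
time: 18.32
ee_pos: [0.5019, 0.0864, 0.1462]
eef_rot: [2.592, 1.775, 0.0]
wrist_force: [-0.3, 0.3, 0.7]
width: 0.0554
grasp_force: 0.0
time: 18.82
ee_pos: [0.5041, 0.154, 0.1461]
eef_rot: [2.452, 1.963, -0.001]
wrist_force: [0.9, 0.0, -0.9]
width: 0.0554
grasp_force: 0.0
[0.50411798 0.15403074 0.14608378] [ 9.75726767e-01 -2.18991425e-01  1.78658215e-04] 0.05542691541914983 [ 1.51666604e-01  3.89763211e-01  1.59252848e+00 -9.41370432e-04
  1.15944641e+00  3.72823836e-01]
```

```bash
python3 -m creep '[[-0.3,0,0,-0.4,0],[-0.3,0,0,-0.8,0],[-0.3,0,0,-0.8,0]]'
python3 -m creep '[[-0.3,0,0,-0.2,0],[-0.3,0,0,-0.4,0],[-0.3,0,0,-0.4,0]]'
python3 v2.py g6
```

```text
time: 19.2
ee_pos: [0.5023, 0.1539, 0.0804]
eef_rot: [-2.451, -1.962, 0.007]
wrist_force: [-0.1, 0.3, 0.1]
width: 0.0555
grasp_force: 0.0
time: 19.58
ee_pos: [0.5039, 0.1549, 0.0507]
eef_rot: [2.451, 1.965, -0.001]
wrist_force: [-0.3, 0.6, 0.1]
width: 0.0556
grasp_force: 0.0
[0.50442472 0.15519463 0.05128125] [412.42006782 263.7022603 ]
342 203
0.96 [266.368 131.712 314.496 180.576]
```

View pics/g6.png

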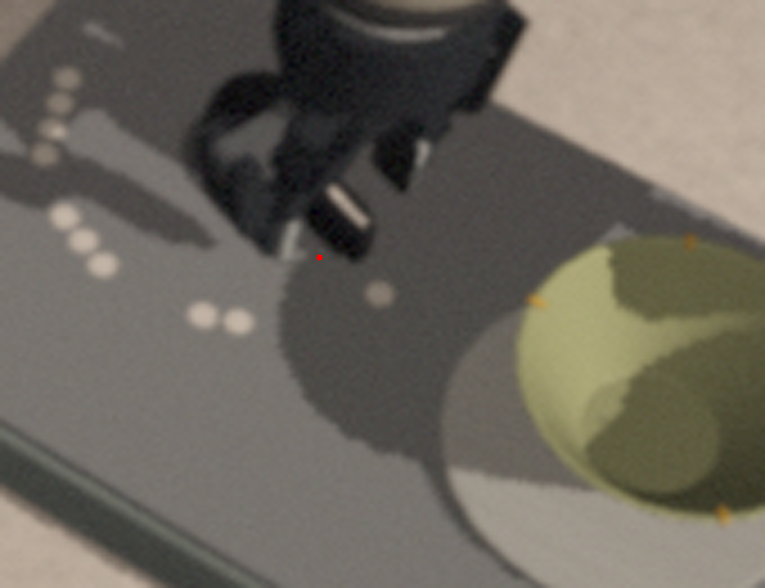

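The fingers straddle the pointer, with the bar showing between the pads at (345,215), and the bowl is well clear. I'll grip gently and turn along the arc.

```bash
python3 -m creep '[[1,0,0,0,0],[1,0,0,0,0],[1,0,0,0,0],[1,0,0,0,0],[1,0,0,0,0]]' 35
python3 -m creep '[[1,0.104,-0.033,0,-0.167],[1,0.2,-0.083,0,-0.333],[1,0.287,-0.149,0,-0.5],[1,0.287,-0.149,0,-0.5]]'
```

```text
time: 20.3
ee_pos: [0.5039, 0.1559, 0.0508]
eef_rot: [2.45, 1.966, 0.001]
wrist_force: [-1.1, 0.3, 5.7]
width: 0.0149
grasp_force: 37.4
time: 20.8
ee_pos: [0.527, 0.1437, 0.0509]
eef_rot: [-2.877, -1.261, -0.001]
wrist_force: [-1.8, -0.4, 6.9]
width: 0.0152
grasp_force: 37.7
```

```bash
python3 -m creep '[[1,0.074,-0.08,0,-0.167],[1,0.132,-0.172,0,-0.333],[1,0.174,-0.273,0,-0.5],[1,0.174,-0.273,0,-0.5]]'
python3 -m creep '[[1,0.024,-0.106,0,-0.167],[1,0.029,-0.215,0,-0.333],[1,0.015,-0.323,0,-0.5],[1,0.01,-0.341,0,-0.53],[1,0.01,-0.341,0,-0.53]]'
python3 -c "
from h import *
s=read_state(); y=R.from_rotvec(s['eef_rot']).as_matrix()[:,1]; print(np.degrees(np.arctan2(y[1],y[0])), np.array(s['ee_pos'][:2])-[.4934,.1067],s['wrist_torque'])"
```

```text
time: 21.3
ee_pos: [0.5406, 0.122, 0.0509]
eef_rot: [-3.105, -0.474, -0.0]
wrist_force: [-2.5, 1.5, 7.3]
width: 0.0154
grasp_force: 37.6
time: 21.92
ee_pos: [0.5413, 0.0947, 0.0508]
eef_rot: [-3.117, 0.392, -0.0]
wrist_force: [-2.3, 0.2, 6.6]
width: 0.0153
grasp_force: 37.5
-104.3192679116227 [ 0.04789305 -0.01196507] [ 0.05936389  0.42685373 -0.0497755 ]
```

The tool is at -14.3°, which puts the dial at about 1.60 rad. I'll release, lift clear and verify.

```bash
python3 -m creep '[[-0.3,0,0,0,0],[-0.3,0,0,0,0],[-0.3,0,0,0,0],[-0.3,0,0,0,0]]'
python3 -m creep '[[-0.3,0,0,0.4,0],[-0.3,0,0,0.8,0],[-0.3,0,0,1,0],[-0.3,0,0,1,0]]'
python3 -m creep '[[-0.3,0,-0.3,0.4,0],[-0.3,0,-0.6,0.8,0],[-0.3,0,-1,1,0],[-0.3,0,-1,1,0]]'
python3 -m creep '[[-0.3,0,-0.5,0,0],[-0.3,0,-1,0,0],[-0.3,0,-1,0,0]]'
python3 - <<'E'
from h import *
p=snapshot("scene"); save(p,"s7.png")
A=np.array([.4934,.1067])
L=[[*(A+.07*np.array([np.cos(a),np.sin(a)])),.102] for a in (1.354-1.6,1.354-.8,1.354-2.4)]; print(proj(p,L))
for n in("tape","bowl","dial"):
    k=trace(p,n)[0]; print(n,k["conf"],np.array(k["rect"])*[640,480,640,480])
E
```

```text
time: 22.42
ee_pos: [0.5414, 0.0947, 0.0501]
eef_rot: [3.117, -0.391, -0.0]
wrist_force: [-0.7, 1.0, -0.1]
width: 0.0555
grasp_force: 0.0
time: 22.92
ee_pos: [0.5422, 0.0948, 0.1313]
eef_rot: [-3.117, 0.39, -0.004]
wrist_force: [-0.2, 0.1, -0.4]
width: 0.0557
grasp_force: 0.0
time: 23.42
ee_pos: [0.5417, 0.0131, 0.2103]
eef_rot: [3.116, -0.395, 0.001]
wrist_force: [0.1, 1.1, 0.5]
width: 0.0552
grasp_force: 0.0
time: 23.8
ee_pos: [0.5408, -0.0665, 0.2084]
eef_rot: [-3.116, 0.395, 0.005]
wrist_force: [-0.7, 1.0, -0.1]
width: 0.0556
grasp_force: 0.0
[[367.09835503 247.23631414]
 [393.17789689 262.70603159]
 [361.60713198 222.15239196]]
tape 0.95 [266.816 130.704 316.096 180.384]
bowl 0.57 [454.72  256.416 532.224 327.792]
dial 0.82 [369.28  219.408 411.392 256.416]
```

View pics/s7.png

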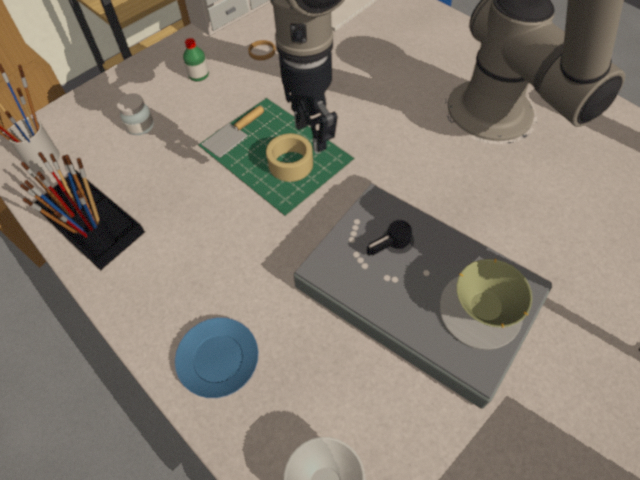

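The pointer end at (369,248) matches the three-dot prediction of (367,247). The tape lies flat on the mat at (291,156), the bowl hasn't moved, and the gripper is touching nothing.

```bash
python3 -c "
from station import *
print(finish_job())"
```

```text
the job is handed in; nothing more can be done
None
```

The job is handed in, with no verdict returned: in the last picture the tape roll lay flat on the mat, the selector pointed at three dots and the bowl had not moved.

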